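# Fetch the brass orifice from the crowded parts tray

## Robot

A 6-joint arm with a two-finger parallel gripper is mounted at the origin on the work surface. World frame = base frame: x ahead of the robot, y to its left, z up, the work surface at z = 0. Lengths are in m, angles in rad, forces in N, time in s.
With the tool pointing down it reaches from about 0.325 to 0.925 m from the base axis. Payload 3.1 kg.
Tool frame: the origin (TCP) lies midway between the tips of the shut fingers; the grasp point (between the pads) lies 19 mm behind it; z points along the fingers, y is the direction in which the jaws open and shut (so a half turn about z gives the same grasp; the last joint's range is limited). The gripper opens to 85 mm and grips with 20 to 120 N. Pads are 22 mm wide; open, the fingers measure 114 mm over their backs; the gripper's body (76 mm by 85 mm) begins 54 mm behind the grasp point. The pads swing forward as they close: fully open they stand 13 mm farther back than shut.
Start: joints at [1.039, 0.217, 1.613, -0, 1.311, -0.112], TCP at [0.255, 0.571, 0.231] pointing down, gripper open.
Joint ranges: [-2.75, 2.75], [-0.78, 2.1], [0.31, 2.55], [-1.13, 4.27], [0.13, 2.63], [-2.58, 2.58]. Speed limits (rad/s): [2.79, 2.79, 3.14, 3.14, 3.14, 3.14].

## Interface

Orientations are given as a 3x3 rotation matrix whose columns are the frame's x, y, z axes.
In Python, from bench import r gives the robot as it stands.
- The arm moves only by the shell command python3 -m handwheel 'ROWS' [OPENING] [FORCE]. ROWS is JSON, a list of rows, each a list of 6 numbers: the shift along the world's x, y, z in mm, then the turn, a rotation vector about the world's x, y, z in rad. A call has 1 to 20 rows; each row is the pose to reach, as a shift and turn from the pose commanded when the call began; what a row does not reach only later rows make up. A row lasts 1/10 s, in which the tool goes at most 50 mm and 8.59 degrees, less where a joint would pass 70% of its speed; a pose out of reach is approached as far as the arm can. A call with a gripper value outside its range is refused whole. OPENING is the opening, from -1 (shut) to 1 (fully open), set as the call begins (- or left out, the last holds). The fingers move at their own pace and stop on an object; FORCE is the grip in N (left out, the last holds). Time passes only in rows, so rows that repeat a pose let the fingers close. It gives the time, the measured TCP pose, the force and the opening at its end, in the units of the state.
- r.state(): the state, without advancing time (a new reading comes with each control period).
- r.capture(name): name is "side" or "top" or "wrist"; returns a dict with "pixels" (400x640x3 uint8, blue, green, red), "fx", "fy", "cx", "cy" (pixels), "R" (3x3) and "t" (3): a world point X has camera coordinates R X + t; the wrist camera has in their place "tool_from_camera" (4x4, takes a point from camera to tool coordinates, whose origin is the TCP and whose axes are the flange's). Camera axes: x right, y down, z forward; pixel columns grow to the right and rows downward; lengths in m; the calibration is good to about 2 mm. The wrist camera is an equidistant fisheye: a pixel r from the principal point sees the ray r / f radians off the axis. A picture is of the moment at which its call begins: read the wrist's pose just before it. There is no depth.
- r.finish_job(): hands the job in, once; it reports no verdict.
Trained networks look in a picture, given as the dict that the camera call returned (one of the last four; its "shot" number tells which), for a name from the list of things; names that differ only in an ending like _2 or _b are one class to them, and where a whole thing is asked for, a point or a joint stands for the part that bears it (a point fixed in the world has none). Each returns a list of dicts, best first, with "confidence" (0 to 1); they miss things now and then, are a little off and sometimes report something else, mostly with a low value. They report only what shows in the picture. A call takes as long as a camera call.
- r.cut_out(name, picture): "region" (400x640 bool, what is visible of it).
- r.tip_of(name, picture): "point" ([x, y, z] in m, in world coordinates, good to about 4 mm: a listed point, or the origin of a listed thing).
The state is a dict: "clock": time; "joints": joint angles; "qd": joint speeds; "joint_efforts": joint torques, N m; "eef_pos": TCP position; "eef_rot": TCP orientation; "ft_force": force on the tool from outside, world axes, zero at the start; "moment": the same for the moment, N m; "gripper_width": finger opening in m.
Only numpy, scipy, OpenCV 4.12 (cv2) and the standard library are available. Lean on these libraries where they do the work, as an engineer would, in place of code of your own. Each camera call takes 0.05 s, during which the arm holds its last target.

## Task

The brass orifice stands hemmed in between the black valve body and the pale blue exhaust cover in the rear lane of the parts tray. Clear the valve body onto the pad with the black ring and the exhaust cover onto the pad with the pale blue ring, each centred; once both are parked, fetch the orifice and stand it inside the steel ring of the red seat block; then put the valve body and the cover back where each of them stood in the tray. Keep all three upright, and leave the spanner, the grease jar and the screwdriver where they are.

Things in the scene. Friction and masses are not known exactly. Their poses are not given: they have to be found in the camera images.
- valve_body: Black regulator valve body, 85 mm tall: a 36 x 36 mm square block 42 mm high with a round neck of 26 mm diameter on top of it (from 42 to 85 mm up), the part to grip from above. 0.25 kg or so. Origin: centre of its underside, z up. Stands in the tray's rear lane, on one side or the other of the orifice.
- exhaust_cover: Pale blue plastic exhaust cover, 70 mm tall: a round foot of 50 mm diameter, tapering in at 16 to 26 mm up, with an outlet stub of 27 mm diameter from 26 to 70 mm up, the part to grip from above. 0.07 kg or so. Origin: centre of its underside, z up. Stands in the rear lane on the other side of the orifice.
- orifice: Brass orifice, a cylinder of 24 mm diameter and 34 mm tall (foot flange 26 mm diameter, 6 mm high), 0.09 kg or so. Origin: centre of its underside, z up. Stands in the rear lane of the tray about 50 mm (centre to centre) from the valve body on one side and the cover on the other; with these gone it can be gripped from above with the fingers closing along the lane (tray y).
- tray: Fixed shallow aluminium tray on its steel slide, 170 (x) x 280 (y) mm. Origin on the bench under the tray's centre; x points away from the robot, y along the lanes. Inner floor 22 mm above the bench, walls and the divider 22 mm high (tops 44 mm above the bench), 3 mm thick. The divider, along y, makes a rear lane 64 mm wide centred at tray x = +50 mm, with the three parts, and a front compartment with the spanner.
- pad_black: Fixed flat round pad, 90 mm diameter, 3 mm high, mid-grey centre of 58 mm with a broad BLACK ring around it: the side place for the valve body. Origin: centre of its underside.
- pad_blue: Fixed flat round pad, 90 mm diameter, 3 mm high, mid-grey centre of 58 mm with a broad PALE BLUE ring around it: the side place for the exhaust cover. Origin: centre of its underside.
- seat_block: Fixed red block 100 x 100 x 16 mm with a steel ring on its top (inner diameter 43 mm, outer 56 mm, 6 mm high). The orifice stands inside this ring on the block's top, 16 mm above the origin. Origin: centre of the underside.
- spanner: Steel spanner, 160 mm long, lying along y in the tray's front compartment; leave alone. Origin: centre of its underside.
- grease_jar: Round grease jar with a green lid, 60 mm diameter, 60 mm tall, on the bench; leave alone. Origin: centre of its underside.
- screwdriver: Screwdriver lying on the bench near the robot's left; leave alone. Origin: centre of its underside.

How it is judged:
On the way, in this order (a step that is already met when the one before it is completed fails the run):
1. valve body let go on the black-ringed pad and cover let go on the blue-ringed pad, the orifice still where it was (horizontal distance between valve_body and pad_black below 0.015 m and z of valve_body in the frame of pad_black between -0.002 and 0.007 m and contact force between each of valve_body, exhaust_cover and the fingers below 0.05 N and linear speed of each of valve_body, exhaust_cover below 0.02 m/s and angle between each of valve_body, exhaust_cover's own z axis and vertical below 0.12 rad and horizontal distance between exhaust_cover and pad_blue below 0.015 m and z of exhaust_cover in the frame of pad_blue between -0.002 and 0.007 m and distance of orifice from where it was at the start of the episode below 0.03 m), for 0.2 s.
2. orifice let go inside the ring of the seat block while the other two are still on their pads (horizontal distance between orifice and seat_block below 0.0105 m and z of orifice in the frame of seat_block between 0.013 and 0.019 m and contact force between each of orifice, valve_body, exhaust_cover and the fingers below 0.05 N and linear speed of each of orifice, valve_body, exhaust_cover below 0.02 m/s and angle between each of orifice, valve_body, exhaust_cover's own z axis and vertical below 0.12 rad and horizontal distance between valve_body and pad_black below 0.015 m and z of valve_body in the frame of pad_black between -0.002 and 0.007 m and horizontal distance between exhaust_cover and pad_blue below 0.015 m and z of exhaust_cover in the frame of pad_blue between -0.002 and 0.007 m), for 0.2 s.
At the end, for the whole second after the job is handed in: The orifice stands upright inside the ring of the seat block (within 10.5 mm of its centre, on the block's top); the valve body and the cover stand upright in the tray within 15 mm of where each stood at the start; all three are let go and at rest (horizontal distance between orifice and seat_block below 0.0105 m and z of orifice in the frame of seat_block between 0.013 and 0.019 m and contact force between each of orifice, valve_body, exhaust_cover and the fingers below 0.05 N and linear speed of each of orifice, valve_body, exhaust_cover below 0.02 m/s and angle between each of orifice, valve_body, exhaust_cover's own z axis and vertical below 0.12 rad and distance of each of valve_body, exhaust_cover from where it was at the start of the episode below 0.015 m); the robot touches nothing.
It fails at once if one of the three parts is tipped by more than about 35 degrees (angle between any of valve_body, exhaust_cover, orifice's own z axis and vertical above 0.6 rad).
It fails at once if spanner, grease jar or screwdriver shifted by more than 25 mm (distance of any of spanner, grease_jar, screwdriver from where it was at the start of the episode above 0.025 m).
It also fails if it takes over 118 s, if anything falls off the work surface, if the arm or the gripper's body presses on something with over 40 N, if the wrist force passes 120 N, or if a joint passes its speed limit or range.

## Working session

There is one attempt and no reset: what is moved stays moved. The work goes in short steps, Python scripts to look and compute and a shell command to move; the robot and the scene stay as the last step left them, time stands still between calls to the robot, and variables do not carry over. Pictures are saved under pics/ and viewed, and the job is handed in when it is done.

```bash
mkdir -p pics; ls
python3 - <<'E'
from bench import r
import cv2,numpy as np
s=r.state();print(s)
for n in ["top","side"]:
    p=r.capture(n);cv2.imwrite(f"pics/{n}0.png",p["pixels"])
    print(n,{k:p[k] for k in p if k!='pixels'})
    for o in ["valve_body","exhaust_cover","orifice","tray","pad_black","pad_blue","seat_block","spanner","grease_jar","screwdriver"]:
        print(o,[(np.round(d["point"],4).tolist(),round(d["confidence"],2)) for d in r.tip_of(o,p)][:2])
print(r.state()["clock"])
E
```

```text
pics
{'clock': 0.0, 'joints': array([ 1.03878775e+00,  2.17789870e-01,  1.61493664e+00, -7.39057798e-06,
        1.31131261e+00, -1.12194636e-01]), 'qd': array([-1.31888857e-03,  2.49631161e-04,  9.48727664e-04,  1.66476043e-03,
        1.18543602e-03, -3.18639041e-05]), 'joint_efforts': array([-1.60874697e-03, -3.96851850e+01, -3.03848577e+01, -5.21163165e-04,
        9.81106219e-03,  1.26972822e-05]), 'eef_pos': array([0.25430211, 0.57002283, 0.22994482]), 'eef_rot': array([[-9.13165402e-01,  4.07587320e-01, -1.23485409e-03],
       [ 4.07589103e-01,  9.13162999e-01, -2.11196764e-03],
       [ 2.66811838e-04, -2.43188885e-03, -9.99997007e-01]]), 'ft_force': array([-0.68898174,  0.35314815,  0.40661644]), 'moment': array([0.00922383, 0.03338944, 0.02264098]), 'gripper_width': 0.08573662970282225}
top {'fx': 439.8838838028994, 'fy': 439.8838838028994, 'cx': 324.979232438806, 'cy': 198.95739094476482, 'R': array([[-0.00199522, -0.99994537, -0.01026025],
       [-0.99134394,  0.00332477, -0.13124841],
       [ 0.13127535,  0.00990957, -0.99129641]]), 't': array([0.09051765, 0.54261346,
[... 691 characters left out ...]
, -0.66680486, -0.66785871],
       [ 0.31314125,  0.59005543, -0.74416205]]), 't': array([-0.45484876,  0.24781032,  0.73473715]), 'shot': 2}
valve_body [([0.6571, 0.0649, 0.0291], 0.76)]
exhaust_cover [([0.6425, -0.0373, 0.0266], 0.61)]
orifice [([0.6487, 0.0107, 0.022], 0.62)]
tray [([0.5967, 0.0272, -0.0028], 0.86)]
pad_black [([0.5814, 0.2746, -0.0035], 0.66), ([0.4379, 0.3109, -0.0013], 0.18)]
pad_blue [([0.4407, 0.3096, -0.0008], 0.83)]
seat_block [([0.5744, -0.307, 0.0001], 0.94)]
spanner [([0.561, 0.0394, 0.0213], 0.96)]
grease_jar [([0.7595, 0.2834, 0.0014], 0.63), ([0.5746, -0.3084, -0.0004], 0.48)]
screwdriver [([0.312, 0.4544, 0.001], 0.68), ([0.6541, 0.0671, 0.0246], 0.29)]
1.1
```

View pics/top0.png

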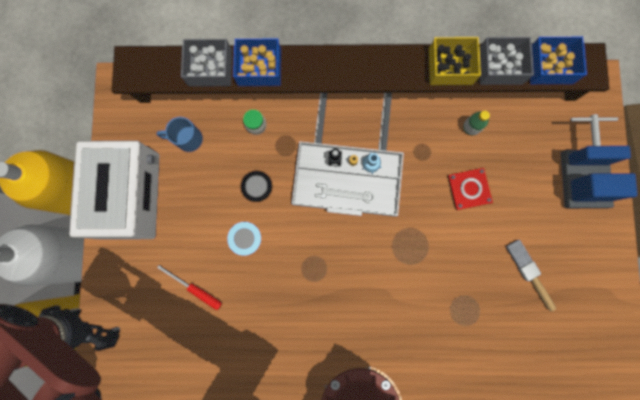

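View pics/side0.png

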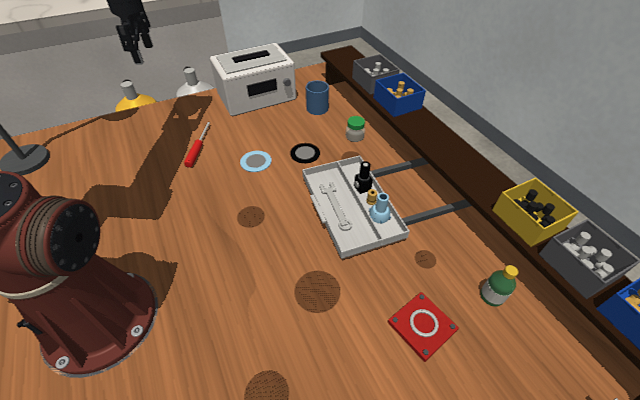

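The top and side views agree: the valve body is at about (0.653, 0.065), the orifice at (0.650, 0.012) and the cover at (0.645, -0.039). The tray is turned about -5°. I'll move above the tray for a wrist view.

```bash
python3 -m handwheel '[[50,-45,3,0,0,0.1],[80,-90,6,0,0,0.2],[110,-135,10,0,0,0.3],[140,-180,15,0,0,0.333],[170,-225,20,0,0,0.333],[200,-270,25,0,0,0.333],[230,-315,30,0,0,0.333],[260,-360,35,0,0,0.333],[290,-405,40,0,0,0.333],[320,-450,45,0,0,0.333],[350,-490,45,0,0,0.333],[375,-525,45,0,0,0.333],[396,-557,45,0,0,0.333],[396,-557,45,0,0,0.333],[396,-557,45,0,0,0.333],[396,-557,45,0,0,0.333]]' 1 40
cat > h.py <<'E'
from bench import r
import cv2,numpy as np
def ray(p,uv,T=None):
    u,v=uv
    if 'R' in p:
        d=np.array([(u-p['cx'])/p['fx'],(v-p['cy'])/p['fy'],1.]);R=p['R'];return -R.T@p['t'],R.T@d
    x=(u-p['cx'])/p['fx'];y=(v-p['cy'])/p['fy'];th=np.hypot(x,y)
    d=np.array([np.sin(th)*x/th,np.sin(th)*y/th,np.cos(th)]) if th>1e-9 else np.array([0,0,1.])
    M=p['tool_from_camera'];W=T
    return W[1]@M[:3,3]+W[0],W[1]@M[:3,:3]@d
def atz(p,uv,z,T=None):
    o,d=ray(p,uv,T);return (o+d*(z-o[2])/d[2])
def cen(m):
    n,l,s,c=cv2.connectedComponentsWithStats(m.astype(np.uint8));i=1+np.argmax(s[1:,4]);
    cs,_=cv2.findContours((l==i).astype(np.uint8),cv2.RETR_EXTERNAL,cv2.CHAIN_APPROX_NONE);c=max(cs,key=cv2.contourArea)
    return c[:,0,:],s[i]
E
python3 - <<'E'
from h import *
s=r.state();T=(s['eef_pos'],s['eef_rot']);print(s['clock'],T,s['joints'])
p=r.capture("wrist");cv2.imwrite("pics/w1.png",p["pixels"]);print({k:p[k] for k in p if k!='pixels'})
for o in ["valve_body","exhaust_cover","orifice","tray","pad_black","pad_blue","seat_block","spanner"]:
    print(o,[(np.round(d["point"],4).tolist(),round(d["confidence"],2)) for d in r.tip_of(o,p)][:2])
E
```

```text
clock: 2.7
eef_pos: [0.6507, 0.0131, 0.2759]
eef_rot: [[-0.996, 0.089, -0.001], [0.089, 0.996, 0.001], [0.001, 0.001, -1.0]]
ft_force: [0.2, 0.0, -0.0]
gripper_width: 0.0856
2.7 (array([0.65074449, 0.01307933, 0.275859  ]), array([[-9.96072232e-01,  8.85389211e-02, -9.84085349e-04],
       [ 8.85382073e-02,  9.96072501e-01,  7.46770349e-04],
       [ 1.04633860e-03,  6.56708055e-04, -9.99999237e-01]])) [-8.79688327e-02  2.40581829e-01  1.50129670e+00  6.67045290e-04
  1.40076005e+00 -1.57022369e+00]
{'fx': 309.70691628693146, 'fy': 309.70691628693146, 'cx': 314.38318721937736, 'cy': 199.614711273171, 'tool_from_camera': array([[ 4.00002035e-04, -9.50054551e-01, -3.12083626e-01,
         8.10607708e-02],
       [ 9.99999628e-01,  1.41591002e-04,  8.50678112e-04,
        -3.18903726e-04],
       [-7.64002378e-04, -3.12083851e-01,  9.50054255e-01,
        -1.42901914e-01],
       [ 0.00000000e+00,  0.00000000e+00,  0.00000000e+00,
         1.00000000e+00]]), 'shot': 3}
valve_body [([0.6543, 0.0651, 0.0205], 0.66)]
exhaust_cover [([0.6448, -0.0338, 0.0239], 0.64)]
orifice [([0.6505, 0.0128, 0.0251], 0.65), ([0.5589, 0.0346, 0.0221], 0.55)]
tray [([0.6018, 0.0251, -0.0009], 0.88), ([0.6532, 0.0155, 0.0254], 0.48)]
pad_black [([0.5831, 0.281, -0.0031], 0.96)]
pad_blue [([0.4465, 0.3115, 0.0013], 0.93), ([0.5748, -0.3079, 0.0018], 0.7)]
seat_block [([0.5786, -0.3107, 0.0023], 0.86)]
spanner [([0.5603, 0.0344, 0.0249], 0.82)]
```

View pics/w1.png

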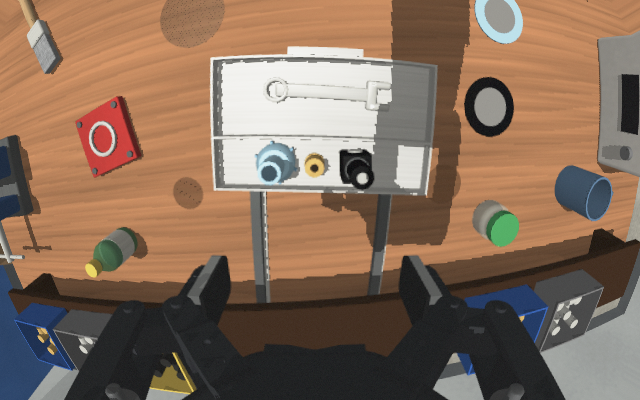

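Run:
```python
from h import *
s=r.state();T=(s['eef_pos'],s['eef_rot'])
for n in ["top","wrist","side"]:
    p=r.capture(n)
    for o,z in [("pad_black",.003),("pad_blue",.003),("valve_body",.107),("exhaust_cover",.092),("orifice",.056)]:
        ds=r.cut_out(o,p)
        if not ds: print(n,o,None);continue
        d=ds[0];c,st=cen(d["region"])
        if o.startswith("pad"):
            e=cv2.fitEllipse(c) ;print(n,o,round(d["confidence"],2),np.round(e[0],1),np.round(e[1],1),np.round(atz(p,e[0],z,T),4))
        else: print(n,o,round(d["confidence"],2),st)
        if n=="wrist": 
            im=p["pixels"].copy();cv2.drawContours(im,[c[:,None]],-1,(0,0,255),1)
            x,y,w,h=st[:4];cv2.imwrite(f"pics/c_{o}.png",cv2.resize(im[max(y-10,0):y+h+10,max(x-10,0):x+w+10],None,fx=4,fy=4,interpolation=cv2.INTER_NEAREST))
    hsv=cv2.cvtColor(p["pixels"],cv2.COLOR_BGR2HSV)
    ds=r.cut_out("seat_block",p)
    if ds:
        c,st=cen(ds[0]["region"]);x,y,w,h=st[:4]
        m=np.zeros((400,640),np.uint8);cv2.fillPoly(m,[cv2.convexHull(c)],1);m=cv2.erode(m,np.ones((5,5)))
        g=(m>0)&(hsv[...,1]<110)&(hsv[...,2]>120)
        c2,_=cen(g);e=cv2.fitEllipse(c2);print(n,"ring",np.round(e[0],1),np.round(e[1],1),np.round(atz(p,e[0],.022,T),4))
```

```text
top pad_black 0.81 [255.6 185.7] [30.5 31.7] [0.5846 0.2805 0.003 ]
top pad_blue 0.66 [243.5 237.9] [32.5 33.8] [0.4413 0.3106 0.003 ]
top valve_body 0.53 [ 447  167   45   43 1391]
top exhaust_cover None
top orifice None
top ring [471. 188.] [20.2 21.1] [ 0.5732 -0.3045  0.022 ]
wrist pad_black 0.91 [488.2 106.5] [47.8 58.8] [0.5839 0.2775 0.003 ]
wrist pad_blue 0.83 [499.2  19.2] [41.  52.6] [0.447  0.3089 0.003 ]
wrist valve_body 0.57 [ 339  149   34   40 1156]
wrist exhaust_cover 0.85 [ 254  142   42   42 1359]
wrist orifice None
wrist ring [101.5 137.9] [25.4 35.5] [ 0.5739 -0.3034  0.022 ]
side pad_black 0.77 [304.3 152.5] [19.5 29.4] [0.5835 0.2768 0.003 ]
side pad_blue 0.7 [255.  160.9] [20.3 30.7] [0.4394 0.3069 0.003 ]
side valve_body 0.78 [355 162  17  31 374]
side exhaust_cover 0.86 [369 193  21  31 453]
side orifice 0.49 [366 189  11  16 135]
side ring [423.6 322.6] [25.1 29.7] [ 0.5725 -0.3083  0.022 ]
```

The wrist view shows the cover stub's top at about (269,172), the orifice's top at (314,166), and the valve neck's top at (361,178). I'll fit those tops precisely.

Run:
```python
from h import *
s=r.state();T=(s['eef_pos'],s['eef_rot']);p=r.capture("wrist")
im=p["pixels"][130:200,240:390];cv2.imwrite("pics/wz.png",cv2.resize(im,None,fx=5,fy=5,interpolation=cv2.INTER_CUBIC))
def proj(X):
    M=p['tool_from_camera'];c=M[:3,:3].T@(T[1].T@(np.array(X)-T[0])-M[:3,3]);th=np.arctan2(np.hypot(c[0],c[1]),c[2]);a=np.arctan2(c[1],c[0])
    return np.array([p['cx']+p['fx']*th*np.cos(a),p['cy']+p['fy']*th*np.sin(a)])
for n,uv,z in [("valve",(361,178),.107),("cover",(269,172),.092),("orif",(314,165),.056)]: print(n,atz(p,uv,z,T))
def draw(parts,name):
    o=cv2.resize(p["pixels"][130:200,240:390],None,fx=5,fy=5,interpolation=cv2.INTER_CUBIC)
    for (x,y,z,d) in parts:
        t=np.linspace(0,2*np.pi,60);q=np.array([(proj((x+d/2*np.cos(a),y+d/2*np.sin(a),z))-[240,130])*5+2 for a in t]).astype(int)
        cv2.polylines(o,[q[:,None]],True,(0,0,255),1)
    cv2.imwrite(name,o)
v=(.654,.0655);c=(.645,-.036);f=(.650,.013)
draw([(*v,.107,.026),(*v,.022,.036),(*c,.092,.027),(*c,.022,.05),(*f,.056,.024),(*f,.022,.026)],"pics/wo.png")
```

```text
valve [0.65263479 0.06254568 0.107     ]
cover [ 0.64118175 -0.03511687  0.092     ]
orif [0.64539947 0.01377072 0.056     ]
```

View pics/wo.png

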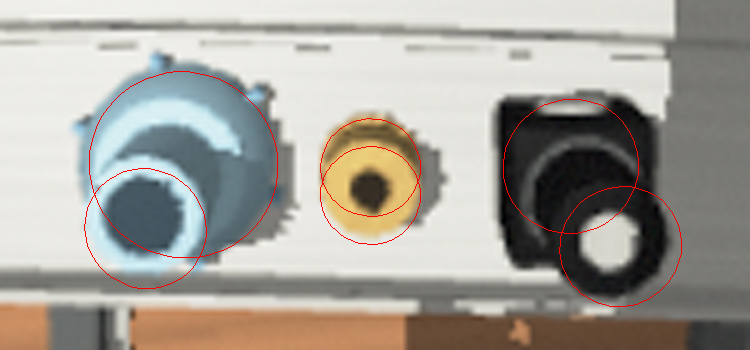

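Corrected against the overlay: valve (0.653, 0.0635), orifice (0.6485, 0.013), cover (0.643, -0.036). Their 50 mm spacing matches the description. Next I'll grasp the valve neck.

```bash
python3 -m handwheel '[[1,25,-20,0,0,0],[2,50,-60,0,0,0],[2,50,-100,0,0,0],[2,50,-140,0,0,0],[2,50,-170,0,0,0],[2,50,-190,0,0,0],[2,50,-204,0,0,0],[2,50,-204,0,0,0],[2,50,-204,0,0,0]]' 1 40
python3 -m handwheel '[[0,0,0,0,0,0],[0,0,0,0,0,0],[0,0,0,0,0,0],[0,0,0,0,0,0],[0,0,0,0,0,0],[0,0,0,0,0,0],[0,0,0,0,0,0],[0,0,0,0,0,0]]' -1 40
python3 - <<'E'
from h import *
p=r.capture("side");cv2.imwrite("pics/s1.png",cv2.resize(p["pixels"][100:260,250:490],None,fx=3,fy=3))
E
```

```text
clock: 5.15
eef_pos: [0.6534, 0.0637, 0.0731]
eef_rot: [[-0.996, 0.087, 0.001], [0.087, 0.996, -0.0], [-0.001, 0.0, -1.0]]
ft_force: [0.8, -0.0, 0.6]
gripper_width: 0.085
clock: 5.95
eef_pos: [0.6532, 0.0636, 0.0731]
eef_rot: [[-0.996, 0.087, 0.001], [0.087, 0.996, -0.0], [-0.001, -0.0, -1.0]]
ft_force: [-1.1, -1.4, 5.5]
gripper_width: 0.025
```

View pics/s1.png

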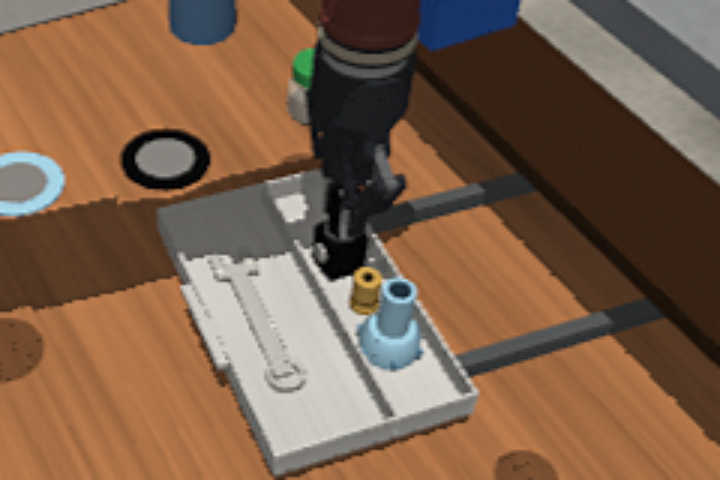

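The neck is gripped (width 25 mm). Next I'll lift it and carry it to the black pad.

```bash
python3 -m handwheel '[[0,0,15,0,0,0],[0,0,40,0,0,0],[0,0,70,0,0,0],[-10,30,70,0,0,0],[-24,72,70,0,0,0],[-38,114,70,0,0,0],[-52,156,70,0,0,0],[-62,190,65,0,0,0],[-69,208,55,0,0,0],[-69,214,45,0,0,0],[-69,214,45,0,0,0],[-69,214,45,0,0,0]]'
python3 - <<'E'
from h import *
s=r.state();T=(s['eef_pos'],s['eef_rot'])
p=r.capture("wrist");cv2.imwrite("pics/w2.png",p["pixels"])
p=r.capture("side");cv2.imwrite("pics/s2.png",cv2.resize(p["pixels"][80:240,200:440],None,fx=3,fy=3))
E
```

```text
clock: 7.2
eef_pos: [0.5835, 0.2766, 0.1164]
eef_rot: [[-0.996, 0.087, -0.002], [0.087, 0.996, -0.001], [0.001, -0.001, -1.0]]
ft_force: [0.3, -1.0, -2.3]
gripper_width: 0.0248
```

View pics/w2.png

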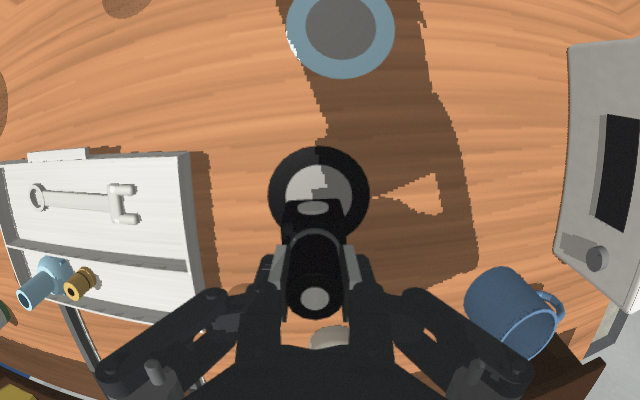

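View pics/s2.png

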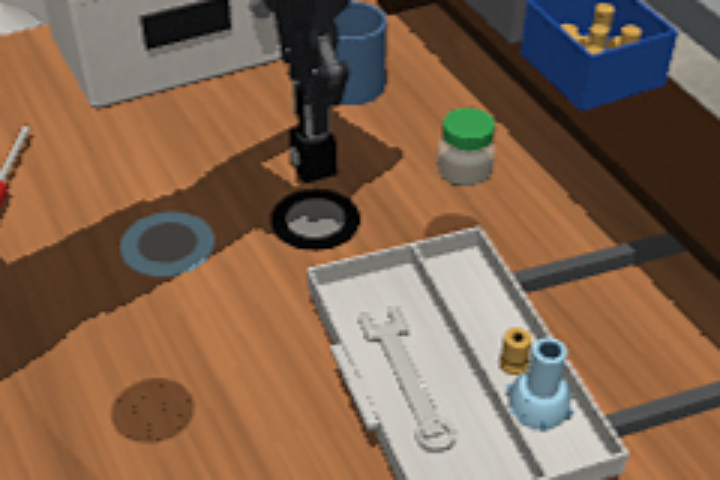

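The valve is held upright above the black pad, which is centred at about (319,197) in the wrist view. I'll check the pad's position and lower it.

```bash
python3 - <<'E'
from h import *
s=r.state();T=(s['eef_pos'],s['eef_rot'])
p=r.capture("wrist")
for uv in [(319,197),(319,194),(319,146),(268,194),(370,194)]: print(uv,atz(p,uv,.003,T))
print(atz(p,(341,30),.003,T))
E
python3 -m handwheel '[[0,1,-25,0,0,0],[0,1,-45,0,0,0],[0,1,-55,0,0,0],[0,1,-60,0,0,0],[0,1,-62,0,0,0],[0,1,-62,0,0,0],[0,1,-62,0,0,0]]'
```

```text
(319, 197) [0.58613098 0.28025858 0.003     ]
(319, 194) [0.58339978 0.28048736 0.003     ]
(319, 146) [0.54150736 0.28402951 0.003     ]
(268, 194) [0.57942296 0.23599262 0.003     ]
(370, 194) [0.58730372 0.32521913 0.003     ]
[0.44535422 0.31038936 0.003     ]
clock: 8.05
eef_pos: [0.5847, 0.279, 0.0566]
eef_rot: [[-0.996, 0.087, 0.002], [0.087, 0.996, 0.001], [-0.002, 0.001, -1.0]]
ft_force: [0.5, -0.2, -2.2]
gripper_width: 0.0251
```

```bash
python3 -m handwheel '[[0,0,-1,0,0,0],[0,0,-1.5,0,0,0],[0,0,-1.5,0,0,0],[0,0,-1.5,0,0,0]]'
python3 -m handwheel '[[0,0,0,0,0,0],[0,0,0,0,0,0],[0,0,0,0,0,0],[0,0,0,0,0,0],[0,0,0,0,0,0],[0,0,0,0,0,0]]' 1
python3 -m handwheel '[[0,0,20,0,0,0],[0,0,60,0,0,0],[0,0,100,0,0,0],[0,0,120,0,0,0],[0,0,120,0,0,0]]'
python3 - <<'E'
from h import *
s=r.state();T=(s['eef_pos'],s['eef_rot'])
p=r.capture("wrist");cv2.imwrite("pics/w3.png",p["pixels"]);print([(d["point"],d["confidence"]) for d in r.tip_of("valve_body",p)])
E
```

```text
clock: 8.45
eef_pos: [0.5839, 0.2789, 0.0541]
eef_rot: [[-0.996, 0.087, 0.001], [0.087, 0.996, 0.0], [-0.001, 0.0, -1.0]]
ft_force: [0.1, -1.0, -1.9]
gripper_width: 0.0247
clock: 9.05
eef_pos: [0.5838, 0.2788, 0.0539]
eef_rot: [[-0.996, 0.087, 0.0], [0.087, 0.996, -0.0], [-0.0, 0.0, -1.0]]
ft_force: [1.0, -0.1, -0.3]
gripper_width: 0.0852
clock: 9.55
eef_pos: [0.5869, 0.2799, 0.1792]
eef_rot: [[-0.996, 0.087, 0.009], [0.087, 0.996, 0.003], [-0.009, 0.004, -1.0]]
ft_force: [-0.1, -0.2, 2.1]
gripper_width: 0.0855
[([0.5847, 0.2806, 0.004], 0.62)]
```

View pics/w3.png

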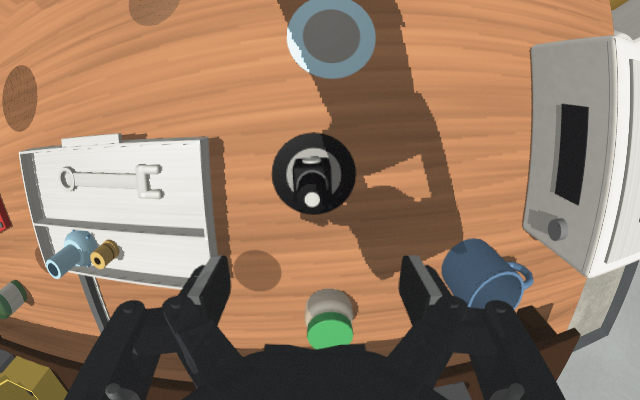

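The valve body stands centred on the black pad (network reading (0.585, 0.281)). Next is the cover.

```bash
python3 -m handwheel '[[8,-45,10,0,0,0],[16,-90,20,0,0,0],[24,-135,20,0,0,0],[32,-180,20,0,0,0],[40,-225,20,0,0,0],[48,-265,20,0,0,0],[55,-295,20,0,0,0],[59,-315,20,0,0,0],[59,-315,20,0,0,0],[59,-315,20,0,0,0],[59,-315,20,0,0,0]]'
python3 - <<'E'
from h import *
s=r.state();T=(s['eef_pos'],s['eef_rot']);print(T)
p=r.capture("wrist");cv2.imwrite("pics/w4.png",p["pixels"])
for o in ["exhaust_cover","orifice"]: print([(d["point"],d["confidence"]) for d in r.tip_of(o,p)])
E
```

```text
clock: 10.75
eef_pos: [0.6417, -0.035, 0.1922]
eef_rot: [[-0.996, 0.086, -0.003], [0.086, 0.996, 0.001], [0.003, 0.001, -1.0]]
ft_force: [0.4, -0.1, 0.1]
gripper_width: 0.0858
(array([ 0.6416634 , -0.03498009,  0.19215256]), array([[-9.96308951e-01,  8.57921582e-02, -2.86013594e-03],
       [ 8.57895872e-02,  9.96312765e-01,  1.00998895e-03],
       [ 2.93623908e-03,  7.60891148e-04, -9.99995400e-01]]))
[([0.6478, -0.0391, 0.02], 0.86)]
[([0.6517, 0.0129, 0.0232], 0.9), ([0.7593, 0.2834, 0.002], 0.37)]
```

View pics/w4.png

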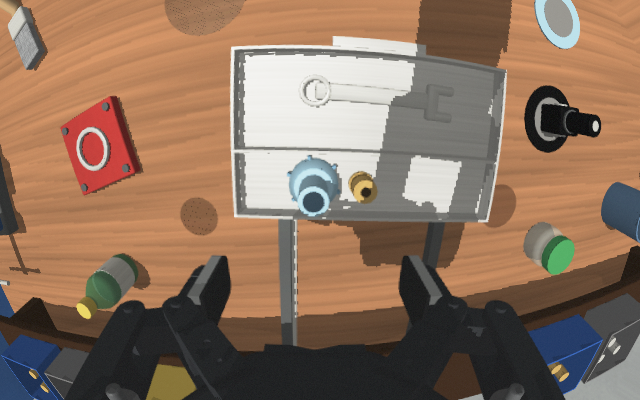

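The stub's top is at (314,202), so the fingers are centred over it. I'll go down and grip.

```bash
python3 -m handwheel '[[1,0,-40,0,0,0],[1,0,-80,0,0,0],[1,0,-105,0,0,0],[1,0,-120,0,0,0],[1,0,-131,0,0,0],[1,0,-131,0,0,0],[1,0,-131,0,0,0],[1,0,-131,0,0,0]]' 1 30
python3 -m handwheel '[[0,0,0,0,0,0],[0,0,0,0,0,0],[0,0,0,0,0,0],[0,0,0,0,0,0],[0,0,0,0,0,0],[0,0,0,0,0,0],[0,0,0,0,0,0],[0,0,0,0,0,0]]' -1 30
python3 -m handwheel '[[0,0,15,0,0,0],[0,0,40,0,0,0],[0,0,75,0,0,0],[0,0,90,0,0,0],[0,0,90,0,0,0]]'
python3 - <<'E'
from h import *
p=r.capture("wrist");cv2.imwrite("pics/w5.png",p["pixels"]);print([(d["point"],d["confidence"]) for d in r.tip_of("orifice",p)])
E
```

```text
clock: 11.7
eef_pos: [0.6454, -0.0365, 0.0649]
eef_rot: [[-0.996, 0.087, 0.004], [0.087, 0.996, -0.001], [-0.004, -0.0, -1.0]]
ft_force: [-0.4, -0.1, 0.5]
gripper_width: 0.0854
clock: 12.5
eef_pos: [0.644, -0.0363, 0.0631]
eef_rot: [[-0.996, 0.087, 0.001], [0.087, 0.996, -0.0], [-0.001, -0.0, -1.0]]
ft_force: [-0.2, -0.0, 2.2]
gripper_width: 0.0262
clock: 13.0
eef_pos: [0.6463, -0.0367, 0.1569]
eef_rot: [[-0.996, 0.087, 0.007], [0.087, 0.996, -0.001], [-0.007, -0.001, -1.0]]
ft_force: [0.1, -0.2, -1.0]
gripper_width: 0.0261
[([0.6539, 0.0144, 0.0235], 0.68)]
```

View pics/w5.png

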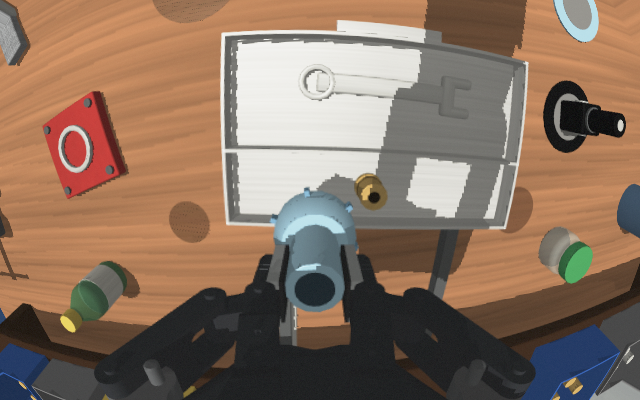

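Cover held. The route to the blue pad passes well clear of the valve body.

```bash
python3 -m handwheel '[[-20,34,0,0,0,0],[-43,74,0,0,0,0],[-66,114,0,0,0,0],[-89,154,0,0,0,0],[-112,194,0,0,0,0],[-135,234,0,0,0,0],[-158,274,0,0,0,0],[-178,308,0,0,0,0],[-192,332,-10,0,0,0],[-201,346,-30,0,0,0],[-201,346,-50,0,0,0],[-201,346,-50,0,0,0],[-201,346,-50,0,0,0],[-201,346,-50,0,0,0]]'
python3 - <<'E'
from h import *
s=r.state();T=(s['eef_pos'],s['eef_rot'])
p=r.capture("wrist");cv2.imwrite("pics/w6.png",p["pixels"]);d=r.cut_out("pad_blue",p)
print([(q["point"],q["confidence"]) for q in r.tip_of("pad_blue",p)])
c,st=cen(d[0]["region"])
P=np.array([atz(p,u,.003,T)[:2] for u in c]);print(st,P.min(0),P.max(0))
E
```

```text
clock: 14.5
eef_pos: [0.4432, 0.3095, 0.1031]
eef_rot: [[-0.996, 0.087, 0.0], [0.087, 0.996, 0.0], [-0.0, 0.0, -1.0]]
ft_force: [-0.7, 0.8, -1.3]
gripper_width: 0.0262
[([0.4448, 0.3128, -0.0002], 0.96)]
[ 260  144  110   84 5358] [0.39550135 0.26502602] [0.46980065 0.35514428]
```

View pics/w6.png

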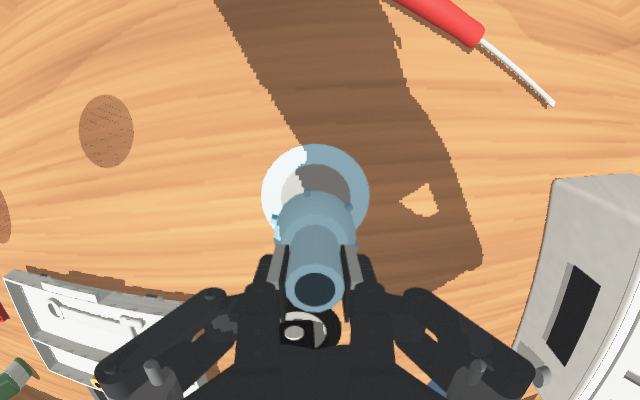

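```bash
python3 -m handwheel '[[-1,0,-25,0,0,0],[-1.5,0,-45,0,0,0],[-1.5,0,-53,0,0,0],[-1.5,0,-56,0,0,0],[-1.5,0,-58,0,0,0],[-1.5,0,-59,0,0,0],[-1.5,0,-59,0,0,0],[-1.5,0,-59,0,0,0]]'
python3 -m handwheel '[[0,0,0,0,0,0],[0,0,0,0,0,0],[0,0,0,0,0,0],[0,0,0,0,0,0],[0,0,0,0,0,0],[0,0,0,0,0,0]]' 1
python3 -m handwheel '[[0,0,20,0,0,0],[0,0,60,0,0,0],[0,0,100,0,0,0],[0,0,130,0,0,0],[0,0,140,0,0,0],[0,0,140,0,0,0],[0,0,140,0,0,0]]'
python3 - <<'E'
from h import *
p=r.capture("wrist");cv2.imwrite("pics/w7.png",p["pixels"]);
q=r.capture("side");cv2.imwrite("pics/s7.png",cv2.resize(q["pixels"][80:280,200:440],None,fx=3,fy=3))
for P in (p,q):
  for o in ["exhaust_cover","valve_body"]: print([(d["point"],d["confidence"]) for d in r.tip_of(o,P)][:1])
E
```

```text
clock: 15.45
eef_pos: [0.4418, 0.3101, 0.0445]
eef_rot: [[-0.996, 0.087, 0.001], [0.087, 0.996, 0.001], [-0.001, 0.001, -1.0]]
ft_force: [0.8, 0.2, -1.1]
gripper_width: 0.026
clock: 16.05
eef_pos: [0.4412, 0.3097, 0.0438]
eef_rot: [[-0.996, 0.087, -0.0], [0.087, 0.996, -0.0], [0.0, -0.0, -1.0]]
ft_force: [0.6, 0.1, -0.3]
gripper_width: 0.0853
clock: 16.75
eef_pos: [0.4402, 0.3092, 0.182]
eef_rot: [[-0.996, 0.087, -0.002], [0.087, 0.996, -0.001], [0.002, -0.002, -1.0]]
ft_force: [0.1, -0.3, -0.6]
gripper_width: 0.0857
[([0.4418, 0.3066, 0.0039], 0.84)]
[([0.5803, 0.2794, 0.0035], 0.89)]
[([0.4429, 0.3129, 0.0065], 0.63)]
[([0.5862, 0.2805, 0.0038], 0.7)]
```

View pics/w7.png

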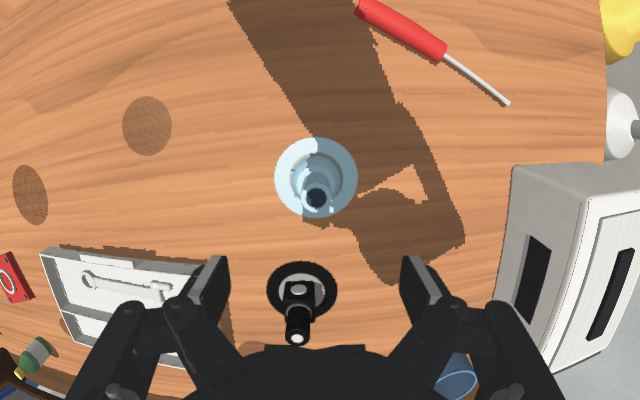

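View pics/s7.png

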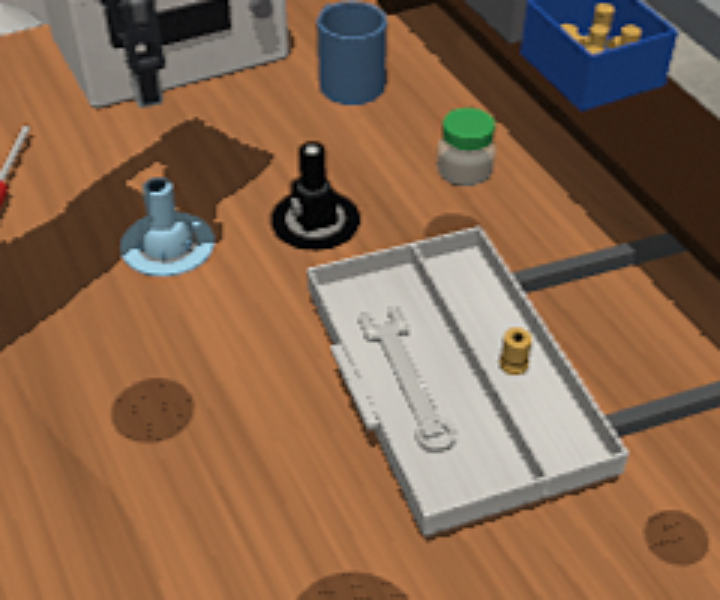

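Both parts stand centred on their pads. Next is the orifice.

```bash
python3 -m handwheel '[[23,-33,0,0,0,0],[50,-72,0,0,0,0],[77,-110,0,0,0,0],[104,-148,0,0,0,0],[131,-187,0,0,0,0],[158,-226,0,0,0,0],[185,-264,0,0,0,0],[201,-287,-10,0,0,0],[208,-297,-20,0,0,0],[208,-297,-20,0,0,0],[208,-297,-20,0,0,0],[208,-297,-20,0,0,0]]'
python3 - <<'E'
from h import *
s=r.state();T=(s['eef_pos'],s['eef_rot']);print(T)
p=r.capture("wrist");cv2.imwrite("pics/w8.png",p["pixels"])
x,y,w,h=[int(v) for v in (280,150,80,80)]
cv2.imwrite("pics/w8z.png",cv2.resize(p["pixels"][150:230,270:360],None,fx=6,fy=6,interpolation=cv2.INTER_CUBIC))
hsv=cv2.cvtColor(p["pixels"],cv2.COLOR_BGR2HSV)
print([(d["point"],d["confidence"]) for d in r.tip_of("orifice",p)])
for v in (180,185,190,195,200): print(v,atz(p,(314,v),.056,T))
E
```

```text
clock: 18.25
eef_pos: [0.6484, 0.0145, 0.1638]
eef_rot: [[-0.996, 0.085, -0.001], [0.085, 0.996, 0.001], [0.001, 0.001, -1.0]]
ft_force: [0.2, 0.3, 0.6]
gripper_width: 0.0854
(array([0.64837161, 0.01445365, 0.16376121]), array([[-9.96387908e-01,  8.49144267e-02, -8.22489586e-04],
       [ 8.49139651e-02,  9.96388118e-01,  5.80823564e-04],
       [ 8.68839151e-04,  5.08884724e-04, -9.99999493e-01]]))
[([0.6528, 0.0139, 0.0256], 0.94)]
180 [0.6323357  0.01545564 0.056     ]
185 [0.63665746 0.01508759 0.056     ]
190 [0.64101791 0.01471617 0.056     ]
195 [0.64541987 0.01434117 0.056     ]
200 [0.64986628 0.01396232 0.056     ]
```

View pics/w8z.png

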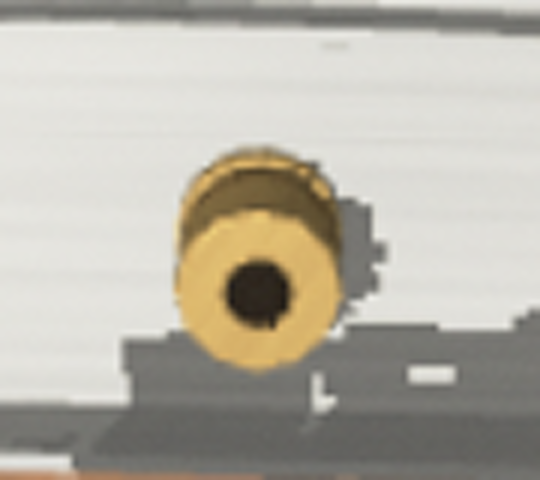

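The orifice's top is at (313,198), i.e. (0.648, 0.0134), directly under the gripper. I'll go down and grip.

```bash
python3 -m handwheel '[[0,-1,-40,0,0,0],[0,-1,-80,0,0,0],[0,-1,-105,0,0,0],[0,-1,-120,0,0,0],[0,-1,-128,0,0,0],[0,-1,-132,0,0,0],[0,-1,-132,0,0,0],[0,-1,-132,0,0,0],[0,-1,-132,0,0,0]]' 1 30
python3 -m handwheel '[[0,0,0,0,0,0],[0,0,0,0,0,0],[0,0,0,0,0,0],[0,0,0,0,0,0],[0,0,0,0,0,0],[0,0,0,0,0,0],[0,0,0,0,0,0],[0,0,0,0,0,0]]' -1 30
python3 -m handwheel '[[0,0,15,0,0,0],[0,0,50,0,0,0],[0,0,85,0,0,0],[0,0,100,0,0,0],[0,0,100,0,0,0]]'
python3 - <<'E'
from h import *
p=r.capture("wrist");cv2.imwrite("pics/w9.png",p["pixels"])
E
```

```text
clock: 19.25
eef_pos: [0.6505, 0.0116, 0.0334]
eef_rot: [[-0.996, 0.087, 0.003], [0.087, 0.996, -0.0], [-0.003, 0.0, -1.0]]
ft_force: [0.4, -0.5, 0.7]
gripper_width: 0.0851
clock: 20.05
eef_pos: [0.6494, 0.0117, 0.0319]
eef_rot: [[-0.996, 0.087, 0.0], [0.087, 0.996, -0.0], [-0.0, 0.0, -1.0]]
ft_force: [0.3, 0.9, 0.7]
gripper_width: 0.0225
clock: 20.55
eef_pos: [0.6518, 0.0116, 0.1359]
eef_rot: [[-0.996, 0.087, 0.007], [0.087, 0.996, -0.001], [-0.007, -0.0, -1.0]]
ft_force: [0.4, -0.7, -0.2]
gripper_width: 0.0232
```

View pics/w9.png

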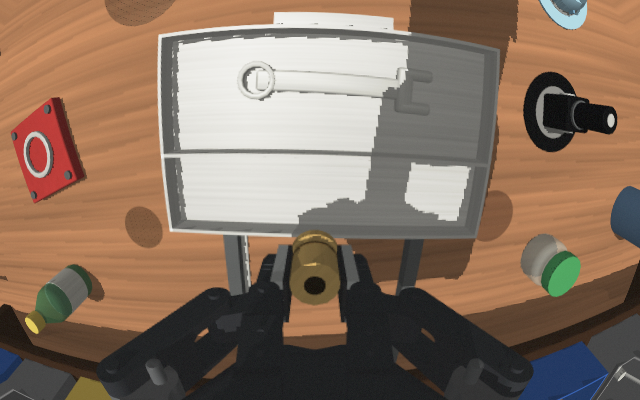

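Orifice held. Now to hover above the seat.

```bash
python3 -m handwheel '[[-8,-33,0,0,0,0],[-18,-75,0,0,0,0],[-28,-117,0,0,0,0],[-38,-159,0,0,0,0],[-48,-201,0,0,0,0],[-58,-243,0,0,0,0],[-66,-277,0,0,0,0],[-72,-302,-10,0,0,0],[-76,-317,-20,0,0,0],[-76,-317,-30,0,0,0],[-76,-317,-30,0,0,0],[-76,-317,-30,0,0,0],[-76,-317,-30,0,0,0]]'
python3 - <<'E'
from h import *
s=r.state();T=(s['eef_pos'],s['eef_rot']);print(s['joints'])
p=r.capture("wrist");cv2.imwrite("pics/w10.png",p["pixels"])
print([(d["point"],d["confidence"]) for d in r.tip_of("seat_block",p)])
hsv=cv2.cvtColor(p["pixels"],cv2.COLOR_BGR2HSV)
m=np.zeros((400,640),np.uint8);m[100:300,200:430]=1
g=(m>0)&(hsv[...,1]<90)&(hsv[...,2]>140)
c,st=cen(g);P=np.array([atz(p,u,.022,T)[:2] for u in c]);print(st,P.min(0),P.max(0))
cv2.imwrite("pics/w10z.png",cv2.resize(p["pixels"][110:310,210:420],None,fx=3,fy=3))
E
```

```text
clock: 21.9
eef_pos: [0.5739, -0.3039, 0.102]
eef_rot: [[-0.996, 0.085, 0.0], [0.085, 0.996, 0.0], [-0.0, 0.0, -1.0]]
ft_force: [0.4, -0.5, -1.4]
gripper_width: 0.0232
[-5.95151014e-01  3.97460084e-01  1.64268342e+00  3.41049116e-04
  1.10133404e+00 -2.08109078e+00]
[([0.5795, -0.3086, 0.0025], 0.64)]
[277 173  72  57 996] [ 0.54498853 -0.33281731] [ 0.58841311 -0.27807167]
```

View pics/w10z.png

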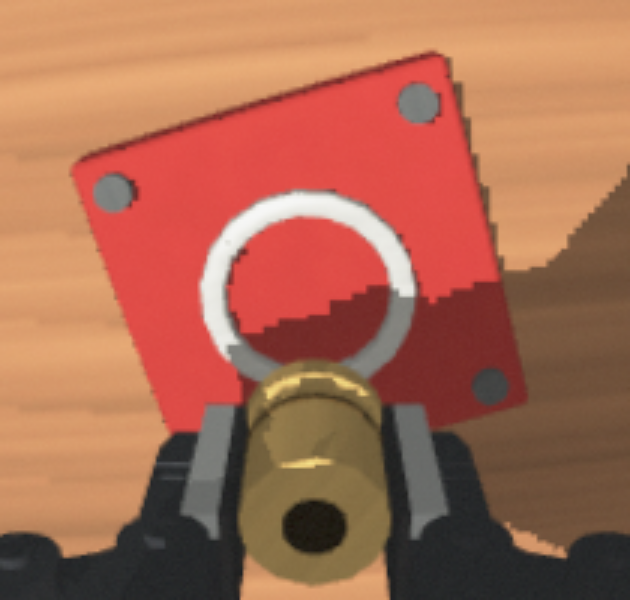

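Ring centre measured at (0.573, -0.3055), so I need a 1.5 mm shift in y before lowering.

```bash
python3 -m handwheel '[[0,-1.5,-25,0,0,0],[0,-1.5,-45,0,0,0],[0,-1.5,-58,0,0,0],[0,-1.5,-66,0,0,0],[0,-1.5,-71,0,0,0],[0,-1.5,-73,0,0,0],[0,-1.5,-74,0,0,0],[0,-1.5,-75,0,0,0],[0,-1.5,-75,0,0,0],[0,-1.5,-75,0,0,0]]'
python3 - <<'E'
from h import *
p=r.capture("side");cv2.imwrite("pics/s11.png",cv2.resize(p["pixels"][240:380,350:520],None,fx=4,fy=4))
p=r.capture("wrist");cv2.imwrite("pics/w11.png",cv2.resize(p["pixels"][110:310,210:420],None,fx=3,fy=3))
E
```

```text
clock: 23.0
eef_pos: [0.5735, -0.307, 0.0273]
eef_rot: [[-0.996, 0.087, 0.001], [0.087, 0.996, -0.0], [-0.001, -0.0, -1.0]]
ft_force: [-0.2, 0.6, -0.2]
gripper_width: 0.0227
```

View pics/w11.png

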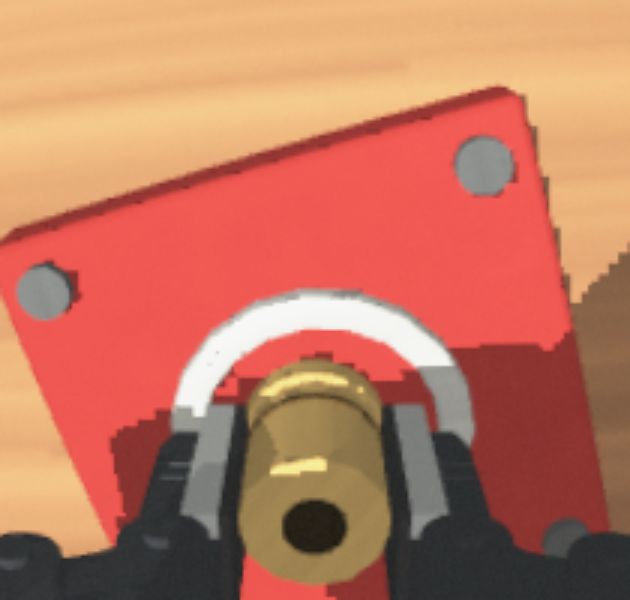

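View pics/s11.png

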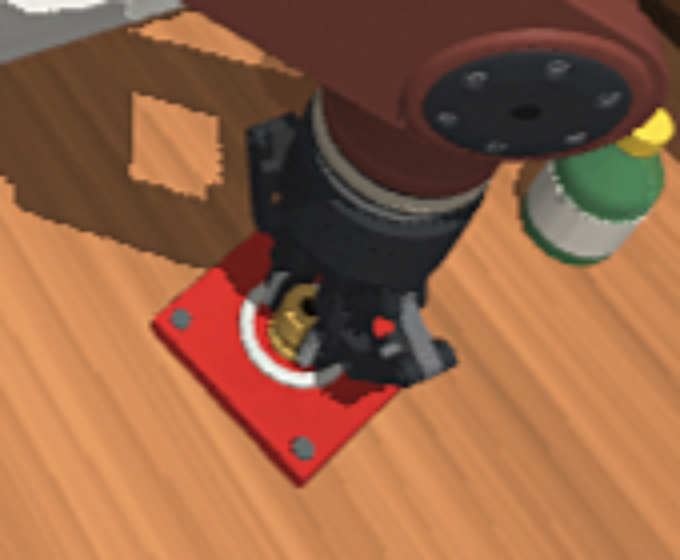

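Just above the seat; the orifice sits about 1.5 mm left of centre in the wrist view. I'll correct that, lower the last millimetre and release.

```bash
python3 -m handwheel '[[0,1.5,0,0,0,0],[0,1.5,-1,0,0,0],[0,1.5,-1.5,0,0,0],[0,1.5,-1.5,0,0,0],[0,1.5,-1.5,0,0,0]]'
python3 -m handwheel '[[0,0,0,0,0,0],[0,0,0,0,0,0],[0,0,0,0,0,0],[0,0,0,0,0,0],[0,0,0,0,0,0],[0,0,0,0,0,0]]' 1
python3 -m handwheel '[[0,0,15,0,0,0],[0,0,50,0,0,0],[0,0,90,0,0,0],[0,0,130,0,0,0],[0,0,155,0,0,0],[0,0,155,0,0,0],[0,0,155,0,0,0]]'
python3 - <<'E'
from h import *
s=r.state();T=(s['eef_pos'],s['eef_rot'])
p=r.capture("wrist");cv2.imwrite("pics/w12.png",p["pixels"]);cv2.imwrite("pics/w12z.png",cv2.resize(p["pixels"][120:250,250:390],None,fx=5,fy=5))
print([(d["point"],d["confidence"]) for d in r.tip_of("orifice",p)])
E
```

```text
clock: 23.6
eef_pos: [0.5734, -0.3051, 0.0259]
eef_rot: [[-0.996, 0.087, 0.0], [0.087, 0.996, 0.0], [-0.0, 0.0, -1.0]]
ft_force: [-1.8, 2.1, 5.9]
gripper_width: 0.0234
clock: 24.2
eef_pos: [0.5732, -0.3053, 0.0252]
eef_rot: [[-0.996, 0.087, -0.0], [0.087, 0.996, -0.0], [0.0, -0.0, -1.0]]
ft_force: [-0.3, -0.5, 0.8]
gripper_width: 0.0854
clock: 24.9
eef_pos: [0.5736, -0.3055, 0.1818]
eef_rot: [[-0.996, 0.087, 0.002], [0.087, 0.996, -0.001], [-0.002, -0.001, -1.0]]
ft_force: [0.4, 0.1, -0.7]
gripper_width: 0.0856
[([0.5779, -0.304, 0.0193], 0.79)]
```

View pics/w12z.png

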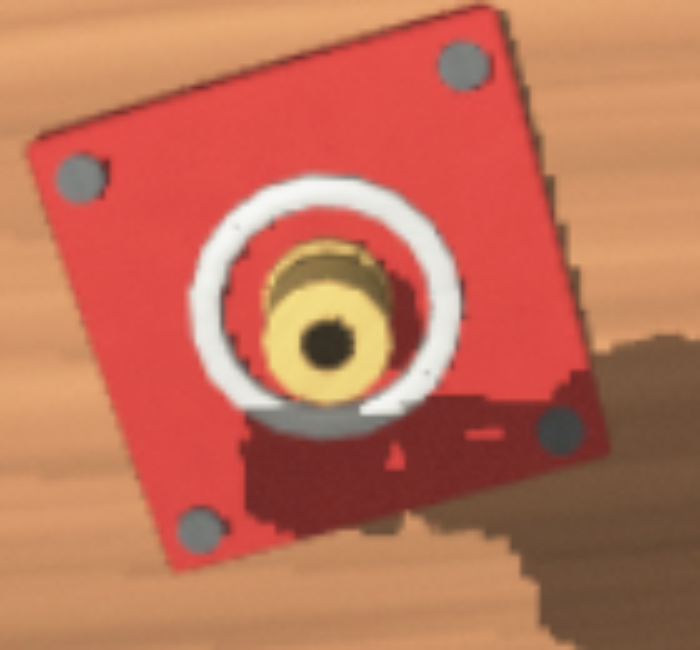

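View pics/w12.png

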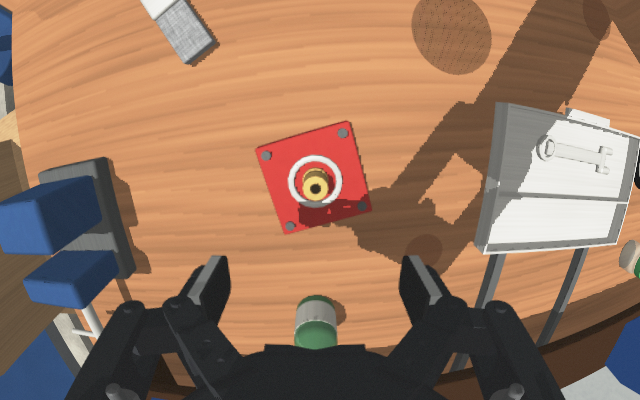

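The orifice stands upright, concentric with the ring. Next I'll fetch the valve body back from the pad.

```bash
python3 -m handwheel '[[1,30,0,0,0,0],[2,75,0,0,0,0],[3,122,0,0,0,0],[4,170,0,0,0,0],[5,218,0,0,0,0],[5,266,0,0,0,0],[6,314,0,0,0,0],[7,362,0,0,0,0],[8,410,0,0,0,0],[9,458,0,0,0,0],[10,506,0,0,0,0],[10,545,0,0,0,0],[10,570,0,0,0,0],[10,584,0,0,0,0],[10,584,0,0,0,0],[10,584,0,0,0,0],[10,584,0,0,0,0]]'
python3 - <<'E'
from h import *
p=r.capture("wrist");cv2.imwrite("pics/w13.png",p["pixels"])
print([(d["point"],d["confidence"]) for d in r.tip_of("valve_body",p)])
E
```

```text
clock: 26.7
eef_pos: [0.5832, 0.2771, 0.1797]
eef_rot: [[-0.996, 0.088, -0.001], [0.088, 0.996, -0.001], [0.001, -0.001, -1.0]]
ft_force: [0.6, -0.3, -0.0]
gripper_width: 0.0856
[([0.5833, 0.2808, 0.003], 0.71)]
```

View pics/w13.png

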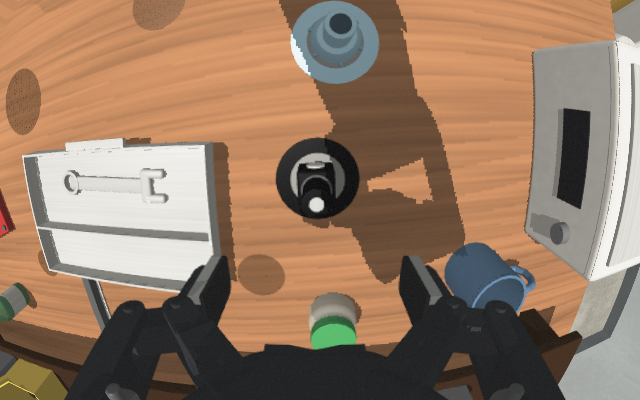

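```bash
python3 -m handwheel '[[0,1,-40,0,0,0],[0,1,-80,0,0,0],[0,1,-105,0,0,0],[0,1,-120,0,0,0],[0,1,-126,0,0,0],[0,1,-126,0,0,0],[0,1,-126,0,0,0],[0,1,-126,0,0,0]]' 1 40
python3 -m handwheel '[[0,0,0,0,0,0],[0,0,0,0,0,0],[0,0,0,0,0,0],[0,0,0,0,0,0],[0,0,0,0,0,0],[0,0,0,0,0,0],[0,0,0,0,0,0],[0,0,0,0,0,0]]' -1 40
```

```text
clock: 27.6
eef_pos: [0.5849, 0.2803, 0.0565]
eef_rot: [[-0.996, 0.087, 0.004], [0.087, 0.996, 0.001], [-0.004, 0.002, -1.0]]
ft_force: [1.1, -0.4, -0.5]
gripper_width: 0.0859
clock: 28.4
eef_pos: [0.5833, 0.2797, 0.0545]
eef_rot: [[-0.996, 0.087, -0.0], [0.087, 0.996, -0.0], [-0.0, -0.0, -1.0]]
ft_force: [-0.6, -0.1, 1.5]
gripper_width: 0.0253
```

```bash
python3 -m handwheel '[[0,0,20,0,0,0],[0,0,55,0,0,0],[0,0,90,0,0,0],[8,-26,90,0,0,0],[22,-68,90,0,0,0],[36,-111,90,0,0,0],[50,-154,90,0,0,0],[62,-190,90,0,0,0],[70,-210,80,0,0,0],[70,-216,65,0,0,0],[70,-216,50,0,0,0],[70,-216,35,0,0,0],[70,-216,26,0,0,0],[70,-216,22,0,0,0],[70,-216,21,0,0,0],[70,-216,21,0,0,0],[70,-216,21,0,0,0]]'
```

```text
clock: 30.1
eef_pos: [0.6541, 0.064, 0.0764]
eef_rot: [[-0.996, 0.086, 0.002], [0.086, 0.996, 0.0], [-0.002, 0.0, -1.0]]
ft_force: [0.4, -0.6, -2.3]
gripper_width: 0.0251
```

```bash
python3 -m handwheel '[[-0.5,0,-1,0,0,0],[-0.5,0,-2,0,0,0],[-0.5,0,-2,0,0,0],[-0.5,0,-2,0,0,0]]'
python3 -m handwheel '[[0,0,0,0,0,0],[0,0,0,0,0,0],[0,0,0,0,0,0],[0,0,0,0,0,0],[0,0,0,0,0,0],[0,0,0,0,0,0]]' 1
python3 -m handwheel '[[0,0,20,0,0,0],[0,0,60,0,0,0],[0,0,100,0,0,0],[0,0,110,0,0,0],[0,0,110,0,0,0]]'
python3 - <<'E'
from h import *
p=r.capture("wrist");cv2.imwrite("pics/w14.png",p["pixels"])
print([(d["point"],d["confidence"]) for d in r.tip_of("valve_body",p)])
E
```

```text
clock: 30.5
eef_pos: [0.6529, 0.0637, 0.0735]
eef_rot: [[-0.996, 0.087, 0.0], [0.087, 0.996, 0.0], [-0.0, 0.0, -1.0]]
ft_force: [-0.2, 0.5, -1.9]
gripper_width: 0.0246
clock: 31.1
eef_pos: [0.6528, 0.0638, 0.0733]
eef_rot: [[-0.996, 0.087, 0.0], [0.087, 0.996, -0.0], [-0.0, -0.0, -1.0]]
ft_force: [0.0, -0.0, 0.3]
gripper_width: 0.0855
clock: 31.6
eef_pos: [0.6548, 0.0638, 0.1867]
eef_rot: [[-0.996, 0.087, 0.006], [0.087, 0.996, -0.0], [-0.006, 0.0, -1.0]]
ft_force: [-0.2, -0.1, -1.0]
gripper_width: 0.0855
[]
```

View pics/w14.png

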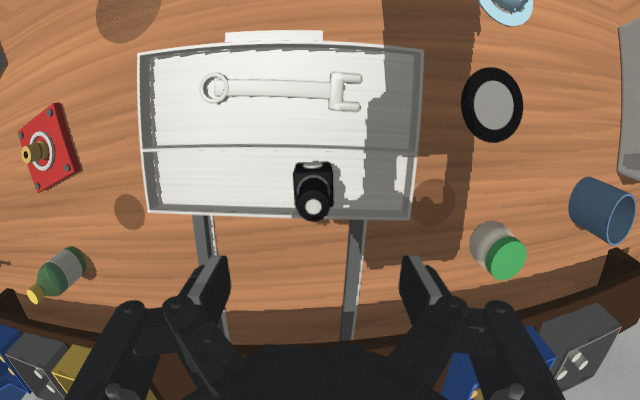

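The valve body is back upright in its place. Last comes the cover.

```bash
python3 -m handwheel '[[-22,26,0,0,0,0],[-52,60,0,0,0,0],[-82,95,0,0,0,0],[-112,130,0,0,0,0],[-142,165,0,0,0,0],[-172,200,0,0,0,0],[-195,226,0,0,0,0],[-208,241,0,0,0,0],[-212,246,0,0,0,0],[-212,246,0,0,0,0],[-212,246,0,0,0,0],[-212,246,0,0,0,0]]'
python3 - <<'E'
from h import *
p=r.capture("wrist");cv2.imwrite("pics/w15.png",p["pixels"])
print([(d["point"],d["confidence"]) for d in r.tip_of("exhaust_cover",p)])
E
```

```text
clock: 32.9
eef_pos: [0.4414, 0.3087, 0.1828]
eef_rot: [[-0.996, 0.088, -0.0], [0.088, 0.996, -0.001], [0.0, -0.001, -1.0]]
ft_force: [0.4, 0.2, 0.1]
gripper_width: 0.0855
[([0.4419, 0.3092, 0.0028], 0.81)]
```

View pics/w15.png

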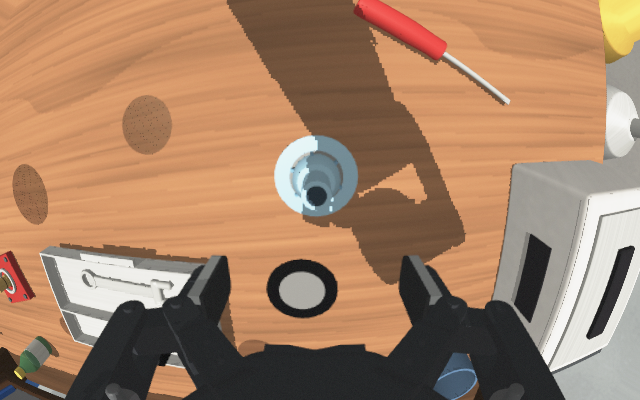

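```bash
python3 -m handwheel '[[0,1,-40,0,0,0],[0,1,-80,0,0,0],[0,1,-115,0,0,0],[0,1,-132,0,0,0],[0,1,-139,0,0,0],[0,1,-139,0,0,0],[0,1,-139,0,0,0],[0,1,-139,0,0,0]]' 1 30
python3 -m handwheel '[[0,0,0,0,0,0],[0,0,0,0,0,0],[0,0,0,0,0,0],[0,0,0,0,0,0],[0,0,0,0,0,0],[0,0,0,0,0,0],[0,0,0,0,0,0],[0,0,0,0,0,0]]' -1 30
```

```text
clock: 33.8
eef_pos: [0.4423, 0.3114, 0.0461]
eef_rot: [[-0.996, 0.087, 0.003], [0.087, 0.996, 0.002], [-0.003, 0.002, -1.0]]
ft_force: [0.4, 0.2, -0.5]
gripper_width: 0.0854
clock: 34.6
eef_pos: [0.4409, 0.3108, 0.0446]
eef_rot: [[-0.996, 0.087, 0.0], [0.087, 0.996, 0.0], [-0.0, 0.0, -1.0]]
ft_force: [-1.3, 0.6, 3.3]
gripper_width: 0.0261
```

```bash
python3 -m handwheel '[[0,0,20,0,0,0],[0,0,60,0,0,0],[0,0,110,0,0,0],[12,-34,115,0,0,0],[28,-78,115,0,0,0],[44,-122,115,0,0,0],[60,-166,115,0,0,0],[76,-210,115,0,0,0],[92,-254,115,0,0,0],[108,-298,115,0,0,0],[122,-335,115,0,0,0],[140,-347,110,0,0,0],[170,-347,105,0,0,0],[195,-347,90,0,0,0],[203,-347,70,0,0,0],[203,-347,45,0,0,0],[203,-347,30,0,0,0],[203,-347,24,0,0,0],[203,-347,22,0,0,0],[203,-347,22,0,0,0]]'
python3 -m handwheel '[[0,0,0,0,0,0],[0,0,0,0,0,0]]'
```

```text
clock: 36.6
eef_pos: [0.6441, -0.0363, 0.0669]
eef_rot: [[-0.996, 0.087, 0.001], [0.087, 0.996, -0.0], [-0.001, -0.0, -1.0]]
ft_force: [0.8, 0.0, -0.9]
gripper_width: 0.0262
clock: 36.8
eef_pos: [0.6447, -0.0364, 0.0678]
eef_rot: [[-0.996, 0.087, 0.003], [0.087, 0.996, -0.0], [-0.003, -0.0, -1.0]]
ft_force: [-0.6, -0.5, -1.3]
gripper_width: 0.0257
```

```bash
python3 -m handwheel '[[0,0,-1.5,0,0,0],[0,0,-2.5,0,0,0],[0,0,-3,0,0,0],[0,0,-3,0,0,0],[0,0,-3,0,0,0]]'
python3 -m handwheel '[[0,0,0,0,0,0],[0,0,0,0,0,0],[0,0,0,0,0,0],[0,0,0,0,0,0],[0,0,0,0,0,0],[0,0,0,0,0,0]]' 1
python3 -m handwheel '[[0,0,20,0,0,0],[0,0,60,0,0,0],[0,0,100,0,0,0],[0,0,140,0,0,0],[0,0,140,0,0,0],[0,0,140,0,0,0],[-50,0,140,0,0,0],[-100,0,140,0,0,0],[-120,0,140,0,0,0],[-120,0,140,0,0,0],[-120,0,140,0,0,0],[-120,0,140,0,0,0]]'
python3 - <<'E'
from h import *
s=r.state();print(s['eef_pos'])
for n in ["wrist","side","top"]:
    p=r.capture(n);cv2.imwrite(f"pics/{n}16.png",p["pixels"])
    for o in ["valve_body","exhaust_cover","orifice","spanner","grease_jar","screwdriver"]: print(n,o,[(np.round(d["point"],4).tolist(),round(d["confidence"],2)) for d in r.tip_of(o,p)][:1])
E
```

```text
clock: 37.3
eef_pos: [0.6438, -0.0363, 0.0636]
eef_rot: [[-0.996, 0.087, 0.0], [0.087, 0.996, -0.0], [-0.0, -0.0, -1.0]]
ft_force: [-1.1, 0.3, 1.1]
gripper_width: 0.0261
clock: 37.9
eef_pos: [0.6437, -0.0363, 0.0633]
eef_rot: [[-0.996, 0.087, -0.0], [0.087, 0.996, 0.0], [0.0, 0.0, -1.0]]
ft_force: [-0.6, -0.4, -0.5]
gripper_width: 0.0852
clock: 39.1
eef_pos: [0.5246, -0.0364, 0.203]
eef_rot: [[-0.996, 0.087, 0.0], [0.087, 0.996, 0.0], [-0.0, 0.0, -1.0]]
ft_force: [-0.9, 0.0, -0.1]
gripper_width: 0.0853
[ 0.52464909 -0.03637187  0.20298462]
wrist valve_body [([0.6522, 0.0628, 0.0198], 0.91)]
wrist exhaust_cover [([0.6452, -0.0369, 0.0201], 0.98)]
wrist orifice [([0.5781, -0.3021, 0.0193], 0.6)]
wrist spanner [([0.5594, 0.0335, 0.022], 0.82)]
wrist grease_jar [([0.7585, 0.2829, 0.0023], 0.7)]
wrist screwdriver [([0.3191, 0.4488, -0.0029], 0.85)]
side valve_body [([0.6556, 0.0673, 0.0273], 0.57)]
side exhaust_cover [([0.6455, -0.0382, 0.0224], 0.71)]
side orifice []
side spanner [([0.5597, 0.0414, 0.0217], 0.95)]
side grease_jar [([0.7619, 0.2859, 0.0017], 0.35)]
side screwdriver [([0.3124, 0.4554, -0.0019], 0.61)]
top valve_body [([0.6512, 0.0633, 0.0179], 0.53)]
top exhaust_cover [([0.5736, -0.3014, 0.0113], 0.31)]
top orifice []
top spanner [([0.561, 0.0336, 0.0231], 0.8)]
top grease_jar [([0.7612, 0.2864, -0.0008], 0.6)]
top screwdriver [([0.3091, 0.4504, -0.0015], 0.69)]
```

View pics/side16.png

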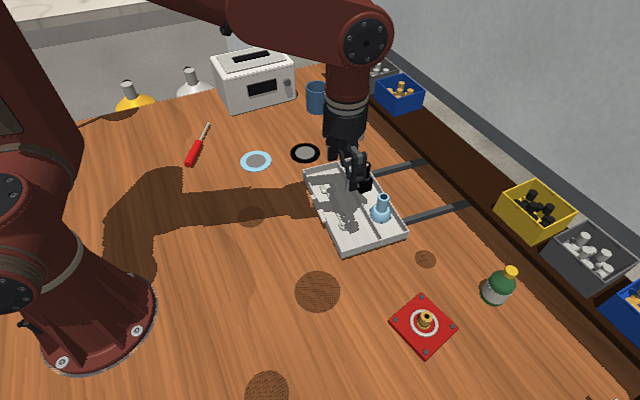

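View pics/wrist16.png

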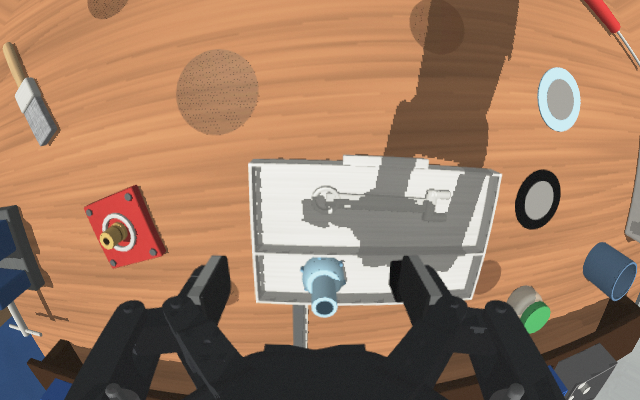

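The side view shows the orifice upright in the ring at (425,319) and the cover standing in the tray at (381,208). In the wrist view the valve body is partly behind a finger, but it reads (0.652, 0.063), and nothing touches the robot. I'm handing in.

Run:
```python
from bench import r
print(r.finish_job())
```

```text
the job is handed in; nothing more can be done
None
```

The job is done and handed in at about 40 s; no verdict was reported. I parked the valve body and then the cover on their pads, stood the orifice in the seat ring, and returned the valve body and the cover to their tray places.

- **Valve body:** back upright in the tray at about (0.652, 0.063); it started at (0.653, 0.0635).
- **Cover:** back upright in the tray at about (0.645, -0.037); it started at (0.643, -0.036).
- **Orifice:** upright in the ring and concentric with it to about 1 mm in the wrist close-up taken after release.
- **Left alone:** the spanner, grease jar and screwdriver read within network error of where they started; the largest change was about 8 mm in one wrist reading of the screwdriver.
- **Robot:** gripper open, raised and touching nothing.

**Checks that failed or disagreed:**
- In the final pictures the networks missed the orifice in the side and top views. In the wrist view they put it about 5 mm from the ring centre.
- In the final top view the network reported the cover at the seat block, with low confidence (0.31). The wrist and side pictures show it in the tray.
- The valve body was partly hidden by a finger in the last wrist picture. I last saw it clearly just after I let go of it in the tray.

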